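# Line up the test fixture's nest plate with a drift and pin it

## Robot

A 6-joint arm with a two-finger parallel gripper is mounted at the origin on the work surface. World frame = base frame: x ahead of the robot, y to its left, z up, the work surface at z = 0. Lengths are in m, angles in rad, forces in N, time in s.
With the tool pointing down it reaches from about 0.3 to 0.75 m from the base axis. Payload 8.5 kg.
Tool frame: the origin (TCP) lies on the centre line of the jaws, within the pads' length; the fingertips stand 14 mm ahead of it and the grasp point (between the pads) lies 5 mm behind it; z points along the fingers, y is the line along which they close (so a half turn about z gives the same grasp; the last joint's range is limited). The gripper opens to 88 mm and grips with 3 to 60 N. Pads are 18 mm wide; open, the fingers measure 123 mm over their backs; the gripper's body (75 mm by 187 mm) begins 45 mm behind the grasp point.
Start: joints at [-1.322, 0.381, 1.297, -0, 1.464, -0.215], TCP at [0.246, -0.492, 0.253] pointing down, gripper open.
Joint ranges: [-3.11, 3.11], [-0.89, 2.33], [0.22, 2.48], [-1.42, 4.56], [0.17, 2.85], [-2.88, 2.88]. Speed limits (rad/s): [2.39, 2.39, 3.14, 3.14, 3.14, 3.14].

## Interface

Orientations are given as a unit quaternion [x, y, z, w].
In Python, from plant import ctrl, claw, solver, readout, vision gives the robot as it stands. Calls block until the motion is done:
- ctrl.move_ptp(position, orientation): joint-space move of the TCP to a pose.
- ctrl.move_l(position, rotation=None, vel=0.15, max_force=None): straight line of the TCP; rotation=None keeps the orientation; vel is the mean speed in m/s. With max_force (N) it stops when the force on the tool has changed by that much, and returns True; else False.
- ctrl.move_joints(angles): joint-space move.
- claw.set_gripper(opening): opening from 0.0 (shut) to 1.0 (fully open); the grip force is fixed at half the most; returns when the fingers have stopped.
- ctrl.hold(seconds).
- solver.inverse_kinematics(position, orientation): joint angles nearest the present ones, or None.
- readout.sense(): the state.
- vision.grab_frame(name): name is "side" or "top"; returns the picture (480x640x3 uint8, blue, green, red); there is no depth.
- vision.camera_model(name): a dict with "fovy" (degrees; the focal length in pixels is half the picture's height over the tangent of half this angle, whatever the lens; pixels are square), "cx", "cy" (the principal point, pixels), "k1" (the pictures are not rectified: a ray, as slopes to the right and down, at radius r is drawn at 1 + k1 r^2 times it, then the intrinsics apply), "origin" and "orientation" of the camera in the world. Camera axes: x right, y down, z forward; pixel columns grow to the right and rows downward; lengths in m; the calibration is good to about 2 mm. A picture is of the moment at which its call begins. camera_model takes no time and is no camera call.
A pose or a line that the arm cannot do raises ctrl.Unreachable and nothing moves.
- ctrl.close_job(): hands the job in; it is judged then, once.
The state is a dict: "time_s": time; "joint_positions": joint angles; "qvel": joint speeds; "tau": joint torques, N m; "position": TCP position; "tcp_rot": TCP orientation; "force": force on the tool from outside, world axes, zero at the start; "torque": the same for the moment, N m; "grip_width": opening from 0.0 (shut) to 1.0 (fully open); "gripper_force": force on a finger pad.
Only numpy, scipy, OpenCV 4.12 (cv2) and the standard library are available. Lean on these libraries where they do the work, as an engineer would, in place of code of your own. Each camera call takes 0.05 s, during which the arm holds its last target. There are 200 camera calls.

## Task

On the board-test fixture, the dark nest plate has swung on its first pin, so the hole at its free end no longer lines up with the hole in the base. Take the tapered drift from the rack, push it down through both holes until its collar is down on the nest plate and the holes are in line, and put it back upright in the rack, fully down in a socket. Then put the loose detent pin in the hole and press it until it snaps home with its head flat on the plate like the first one, without forcing it, and leave the screwdriver, bottle, mouse and tray where they are.

Things in the scene. Friction and masses are not known exactly. Their poses are not given: they have to be found in the camera images.
- base_hole (a point): Centre of the upright 18 mm through hole in the fixture's aluminium base, at its top face, 50 mm above the work surface; clear for 48 mm below this point. z up, y as the fixture's. 18 mm below it two spring balls stand 3 mm into the hole from its +x and -x sides, 12 mm apart.
- nest_hole (a point): Centre of the upright 18 mm through hole in the free end of the nest plate, at its top face, 60 mm above the work surface. At the start 6 to 9 mm aside of base_hole, so the holes overlap by 9 to 12 mm; in line, it is right above base_hole. A frame 6 mm high on the plate comes no nearer than 47 mm.
- nest (a joint): Swing of the nest plate (dark grey, 130 x 240 x 10 mm, lying on the base) about the first pin, 180 mm from nest_hole; rad, 0 with the holes in line, 0.035 to 0.049 at the start, growing as nest_hole moves to the fixture's -x. It drags with about 4.5 N at nest_hole and stays where it is left.
- fixture: Board-test fixture, fixed: aluminium base 170 x 280 x 25 mm on 25 mm feet, nest plate on it. Origin at the middle of its underside, on the work surface; z up, y along its long side: base_hole at (0, 90, 50) mm; the first pin is home at (0, -90) mm, its head like the loose pin's, 84 mm above the work surface.
- drift: Tapered drift, plain steel, 102 mm long, 0.13 to 0.21 kg, standing in the rack. Origin at the tip, z to the handle. 4 mm across at the tip, 17 mm from z = 32 to 48 mm; collar 26 mm across, z 48 to 52; round grip 18 mm across, z 52 to 102. In the rack the collar is on its top; with the collar on the nest plate the tip is 38 mm below base_hole.
- pin: Loose detent pin, steel, 62 mm, 0.11 to 0.18 kg, standing in the rack, head on its top. Origin at the tip, z to the head. Shank 16 mm across, 38 mm long, nose 11 mm; head 30 mm across, 24 mm high. In the lined-up holes it stops on the balls, head 10 mm above the nest plate; 8 to 12 N more snaps them into its groove, head on the plate, tip 28 mm below base_hole.
- rack: Fixed grey block, 56 x 190 x 55 mm, with three upright sockets in a row along its y axis, at y = -65, 0 and +65 mm, each 21 mm across and 53 mm deep. Origin at the centre of its underside, z up. The drift, the loose pin and the screwdriver stand in it in any order, tips 7, 17 and 10 mm above its underside.
- driver: A stubby screwdriver with a black handle 28 mm across and 58 mm high above the rack, standing in the third socket. Origin at the blade's tip. Leave it.
- tray: A black board tray, 150 x 210 x 26 mm, with a circuit board in it, on the far side. Origin at the centre of its underside. Leave it.
- mouse: A black computer mouse, 110 x 62 x 34 mm. Origin at the centre of its underside. Leave it.
- bottle: A white bottle, 54 mm across, 140 mm high. Origin at the centre of its underside. Leave it.
There are look-alikes about, which are no part of the job. What is shaped like the rack but orange or yellow is not meant.

How it is judged:
On the way, in this order (a step that is already met when the one before it is completed fails the run):
1. the drift is down through both holes and has brought them into line (z of drift in the frame of base_hole below -0.033 m and horizontal distance between drift and base_hole below 0.008 m and horizontal distance between nest_hole and base_hole below 0.0025 m), for 0.2 s.
2. the drift is back down in the rack (z of drift in the frame of rack below 0.011 m and x of drift in the frame of rack between -0.008 and 0.008 m and y of drift in the frame of rack between -0.08 and 0.08 m and angle between drift's own z axis and vertical below 0.1 rad), for 0.2 s.
3. the pin is home in the hole (z of pin in the frame of base_hole below -0.026 m and horizontal distance between each of pin, nest_hole and base_hole below 0.003 m and angle between pin's own z axis and vertical below 0.08 rad), for 0.2 s.
At the end, for the whole second after the job is handed in: The pin is upright (0.08 rad) in the hole, its tip within 3 mm of base_hole's axis and at least 26 mm below it (head within 2 mm of the plate); nest_hole within 3 mm of base_hole; the drift upright (0.1 rad) in a rack socket, tip at most 11 mm above the rack's underside; both at rest (all of step 2 and all of step 3 and linear speed of each of pin, drift below 0.02 m/s); the robot touches nothing.
It fails at once if the pin is forced against the fixture with more than 50 N (contact force between pin and fixture above 50 N).
It fails at once if the screwdriver is moved more than 20 mm (distance of driver from where it was at the start of the episode above 0.02 m).
It fails at once if the tray is moved more than 20 mm (distance of tray from where it was at the start of the episode above 0.02 m).
It fails at once if the mouse is moved more than 20 mm (distance of mouse from where it was at the start of the episode above 0.02 m).
It fails at once if the bottle is moved more than 20 mm (distance of bottle from where it was at the start of the episode above 0.02 m).
It also fails if it takes over 61 s, if anything falls off the work surface, if the arm or the gripper's body presses on something with over 40 N, if the wrist force passes 120 N, or if a joint passes its speed limit or range.

## Working session

There is one attempt and no reset: what is moved stays moved. The work goes in short steps, each a Python script; the robot and the scene stay as the last script left them, time stands still between calls to the robot, and variables do not carry over. Pictures are saved under pics/ and viewed, at most 10 in all, crops included, and the job is handed in when it is done.

```bash
mkdir -p pics && ls && python3 - <<'E'
from plant import ctrl, claw, solver, readout, vision
import cv2
for n in("top","side"):
    im=vision.grab_frame(n);cv2.imwrite(f"pics/{n}0.png",im);print(n,vision.camera_model(n))
s=readout.sense();print(s)
E
```

```text
pics
top {'fovy': 50.23616598876174, 'cx': 320.36307552944214, 'cy': 240.3845607811249, 'k1': 0.035818150546513536, 'origin': array([ 0.46522166, -0.0130345 ,  1.21472275]), 'orientation': array([-0.70518864,  0.70766073, -0.02513239,  0.03596709])}
side {'fovy': 49.96499010929075, 'cx': 310.1923795042324, 'cy': 237.6041449575783, 'k1': -0.08288817752014192, 'origin': array([ 0.37563092, -0.99186732,  0.85096468]), 'orientation': array([ 0.89421084, -0.10998723,  0.0449732 , -0.43158684])}
{'time_s': 0.1, 'joint_positions': array([-1.32230823e+00,  3.81139604e-01,  1.29815070e+00,  1.01878035e-05,
        1.46359136e+00, -2.15301359e-01]), 'qvel': array([-0.00227935, -0.0036312 , -0.00199815,  0.00075864, -0.00063743,
        0.00015155]), 'tau': array([ 4.03715196e-03, -4.38654542e+01, -2.24909413e+01,  7.14525883e-02,
        3.42299952e-02, -6.65320113e-05]), 'position': array([ 0.24597964, -0.4916755 ,  0.25220516]), 'tcp_rot': array([ 9.73232616e-01,  2.29821364e-01, -5.63048749e-06, -6.44504973e-04]), 'force': array([-0.42505438, -0.36541499, -0.27690172]), 'torque': array([-0.06887967, -0.02217221, -0.00212618]), 'gripper_force': 0.0, 'grip_width': 1.0018394538787754}
```

View pics/top0.png

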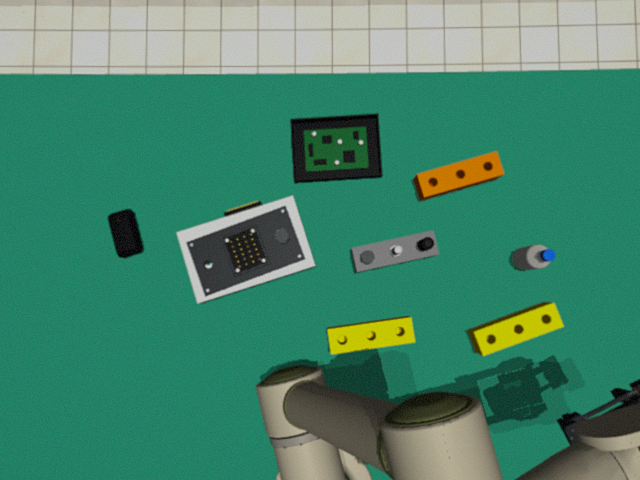

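View pics/side0.png

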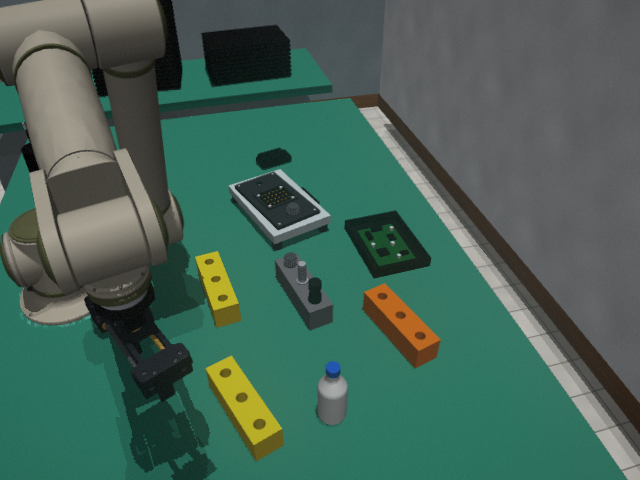

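The top view shows the candidates. Rack-like blocks: grey at (395,252), orange at (459,175), yellow at (371,335) and (516,328). I choose the grey one. In it stand the wide dark grey head at (367,257), which is the pin, the bright narrow grip at (397,250), which is the drift, and the black handle at (426,243), which is the driver. The fixture's first pin is at (282,236) and the free hole at (209,265). I'll check this choice in a close crop.

```bash
python3 - <<'E'
import cv2,numpy as np
t=cv2.imread("pics/top0.png");s=cv2.imread("pics/side0.png")
c=lambda im,x,y,w,h:cv2.resize(im[y:y+h,x:x+w],(400,300),interpolation=cv2.INTER_CUBIC)
m=np.vstack([np.hstack([c(t,345,220,100,75),c(t,180,235,60,45)]),np.hstack([c(s,260,240,100,75),c(s,225,165,108,81)])])
cv2.imwrite("pics/m1.png",m)
E
```

```text
(no output)
```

View pics/m1.png

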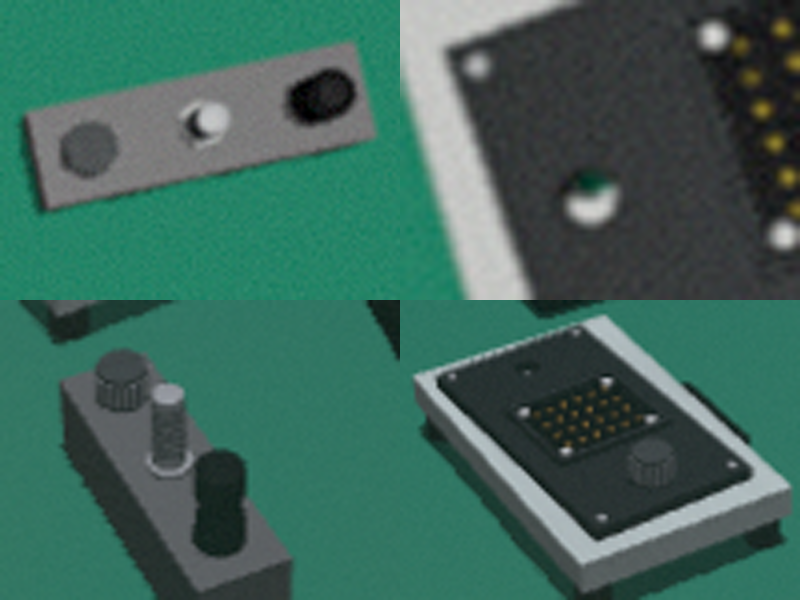

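The crop confirms it: the knurled wide head at top-view (367,257) is the pin, the slim bright grip with a collar at (397,250) is the drift, and the black driver is at the other end. Through the nest hole at (209,265), the base hole shows offset upwards in the picture (+x). Next I measure positions.

```bash
cat > h.py <<'E'
import cv2,numpy as np
from scipy.spatial.transform import Rotation as R
from plant import ctrl, claw, solver, readout, vision
def ray(n,px):
    m=vision.camera_model(n);f=240/np.tan(np.radians(m["fovy"]/2))
    K=np.array([[f,0,m["cx"]],[0,f,m["cy"]],[0,0,1]])
    u=cv2.undistortPoints(np.float64(px).reshape(-1,1,2),K,np.array([m["k1"],0,0,0])).reshape(-1,2)
    d=R.from_quat(m["orientation"]).apply(np.c_[u,np.ones(len(u))])
    return np.array(m["origin"]),d
def plane(n,px,z):
    o,d=ray(n,px);return (o+d*((z-o[2])/d[:,2])[:,None])[:,:2]
def proj(n,P):
    m=vision.camera_model(n);f=240/np.tan(np.radians(m["fovy"]/2))
    K=np.array([[f,0,m["cx"]],[0,f,m["cy"]],[0,0,1]])
    q=R.from_quat(m["orientation"]).inv();p=q.apply(np.atleast_2d(P)-m["origin"])
    return cv2.projectPoints(p,np.zeros(3),np.zeros(3),K,np.array([m["k1"],0,0,0]))[0].reshape(-1,2)
def big(mask,win=None):
    if win: 
        w=np.zeros_like(mask);x,y,a,b=win;w[y:y+b,x:x+a]=255;mask=mask&w
    c=max(cv2.findContours(mask,cv2.RETR_EXTERNAL,cv2.CHAIN_APPROX_NONE)[0],key=cv2.contourArea)
    return c.reshape(-1,2)
def centroid(mask,win):
    x,y,a,b=win;s=mask[y:y+b,x:x+a];v=np.argwhere(s>0);return v.mean(0)[::-1]+[x,y],len(v)
def downq(yaw):  # tool z down, tool y along world direction yaw
    y=np.array([np.cos(yaw),np.sin(yaw),0]);z=np.array([0,0,-1.]);x=np.cross(y,z)
    return R.from_matrix(np.c_[x,y,z]).as_quat()
E
python3 - <<'E'
from h import *
t=cv2.imread("pics/top0.png");s=cv2.imread("pics/side0.png")
for n,im,fw,rw in(("top",t,(165,185,160,125),(345,225,100,55)),("side",s,(222,165,112,85),(270,245,70,85))):
    hsv=cv2.cvtColor(im,cv2.COLOR_BGR2HSV)
    ng=((hsv[...,1]<70)).astype(np.uint8)*255
    ng=cv2.morphologyEx(ng,cv2.MORPH_OPEN,np.ones((3,3)))
    for nm,w,z in(("fix",fw,.05),("rack",rw,.055)):
        c=big(ng,w);r=cv2.minAreaRect((plane(n,c,z)*1000).astype(np.float32));print(n,nm,r)
g=cv2.cvtColor(t,cv2.COLOR_BGR2GRAY)
np.set_printoptions(linewidth=250)
print("pinhead");print(g[249:266,358:378])
print("drift");print(g[242:260,386:408])
print("hole");print(g[257:273,200:219]);print(t[257:273,200:219,1].astype(int)-t[257:273,200:219,2])
print("first");print(g[226:247,271:294])
E
```

```text
top fix ((550.5254516601562, 177.08290100097656), (178.88783264160156, 282.1677551269531), 17.545007705688477)
top rack ((540.7592163085938, -162.66574096679688), (56.989383697509766, 192.2595977783203), 11.915201187133789)
side fix ((550.2039794921875, 158.33901977539062), (187.0906219482422, 311.8761291503906), 17.456523895263672)
side rack ((540.024658203125, -183.78955078125), (78.50272369384766, 242.03929138183594), 9.827398300170898)
pinhead
[[122 127 127 128 121 125 128 119 120 125 127 120 123 124 125 122 120 125 123 124]
 [125 120 121 126 124 125 128 107 108 104  96 105 113 119 117 126 125 125 127 125]
 [119 124 126 126 121 104  94  87  81  82  82  84  91  95 105 127 120 122 128 123]
 [128 130 125 123 105  84  75  79  80  77  78  79  78  81  94 119 131 129 125 123]
 [122 124 116  95  86  76  83  80  81  82  81  84  81  81  82 100 126 123 122 124]
 [122 113  95  76  79  83  77  80  75  81  83  81  82  79  78  87 107 127 123 127]
 [125 114  77  77  75  82  85  78  83  77  79  81  83  82  76  87 111 120 126 121]
 [122 119  77  72  84  85  84  83  82  79  85  85  83  86  81  83 1
[... 5941 characters left out ...]
4  75  60  51  45  55  64  63  62]
 [ 60  62  60  61  65  63  65  75  77  81  80  77  82  73  75  63  51  42  61  61  58  63  65]
 [ 63  62  62  67  65  56  52  67  78  81  75  75  77  77  67  58  54  50  62  65  68  62  60]
 [ 60  62  56  65  65  60  58  61  66  69  75  66  74  83  63  51  52  59  66  64  62  68  67]
 [ 63  64  57  63  61  60  64  67  58  55  52  49  45  59  59  57  57  68  58  65  62  64  62]
 [ 57  66  60  64  59  62  59  61  66  61  56  57  55  55  61  63  61  66  62  61  64  67  61]
 [ 61  55  61  60  65  60  57  64  63  63  64  60  62  65  64  63  60  62  60  64  63  63  69]
 [ 55  66  61  62  62  60  65  60  62  64  63  62  60  58  64  61  67  63  67  68  56  68  58]]
```

```bash
python3 - <<'E'
from h import *
t=cv2.imread("pics/top0.png");s=cv2.imread("pics/side0.png")
g=cv2.cvtColor(t,cv2.COLOR_BGR2GRAY)
hsv=cv2.cvtColor(t,cv2.COLOR_BGR2HSV)
m=((hsv[...,1]<50)&(g>145)).astype(np.uint8)*255
c=big(cv2.morphologyEx(m,cv2.MORPH_OPEN,np.ones((3,3))),(165,185,160,125))
(cx,cy),wh,a=cv2.minAreaRect((plane("top",c,.05)*1000).astype(np.float32));print("fix",cx,cy,wh,a)
a=np.radians(a)
ex=np.array([np.cos(a),np.sin(a)]);ey=np.array([-np.sin(a),np.cos(a)]);O=np.array([cx,cy])
print("base_hole by rect",O+90*ey,"firstpin",O-90*ey,"first pin seen",plane("top",[[281.4,235.2]],.084)*1000)
nh=plane("top",[[208.3,264.5]],.06)*1000;print("nest hole",nh,"in fixture",(nh[0]-O)@ex,(nh[0]-O)@ey)
bot=plane("top",[[208.5,262.3]],.05)*1000
# rack & tools
R0=np.array([540.76,-162.67]);ra=np.radians(11.915);rx=np.array([np.cos(ra),np.sin(ra)]);ry=np.array([-rx[1],rx[0]])
for k in(-65,0,65):print("socket",k,R0+k*ry)
print("pin",plane("top",[[366.8,256.3]],.079)*1000,"drift top",plane("top",[[397.9,249.4]],.109)*1000)
# reproject into the side view for a cross-check
P=lambda q,z:proj("side",[q[0]/1000,q[1]/1000,z])[0].round(1)
print("side px: rack pin",P(R0+65*ry,.079),"drift top",P(R0,.109),"driver top",P(R0-65*ry,.113),"firstpin",P(O-90*ey,.084),"nest hole",P(nh[0],.06))
for sx in(-1,1):
  for sy in(-1,1): print("fix corner",P(O+sx*85*ex+sy*140*ey,.05))
q=downq(a);print([solver.inverse_kinematics([*p/1000,z],downq(y)) is not None for p,z,y in((R0,.08,ra),(R0+65*ry,.07,ra),(O+90*ey,.09,a),(O+90*ey,.2,a))])
for y in(ra,ra+np.pi):
  for p in (R0,O+90*ey): j=solver.inverse_kinematics([*p/1000,.2],downq(y));print(None if j is None else np.round(j,2))
g=cv2.cvtColor(s,cv2.COLOR_BGR2GRAY)
v=s.copy()
for q in (P(R0+65*ry,.079),P(R0,.109),P(R0-65*ry,.113),P(O-90*ey,.084),P(nh[0],.06),*[P(O+i*85*ex+k*140*ey,.05) for i in(-1,1) for k in(-1,1)],*[P(R0+i*28*rx+k*95*ry,.055) for i in(-1,1) for k in(-1,1)]):
    cv2.circle(v,tuple((q*8).round().astype(int).tolist()),8,(0,0,255),-1,shift=3)
cv2.imwrite("pics/m2.png",cv2.resize(v[160:340,215:365],(665,798)[::1] if 0 else (500,600),interpolation=cv2.INTER_CUBIC))
E
```

```text
fix 548.2662353515625 176.4937286376953 (169.9890594482422, 280.6411437988281) 17.533641815185547
base_hole by rect [521.15231943 262.31234878] firstpin [575.38015128  90.67510849] first pin seen [[575.15940603  90.69975352]]
nest hole [[511.6991063 257.8442225]] in fixture -10.360112299616514 88.58739104169989
socket -65 [ 554.17992284 -226.26957288]
socket 0 [ 540.76 -162.67]
socket 65 [527.34007716 -99.07042712]
pin [[527.82112703 -98.62936803]] drift top [[ 540.84403759 -163.5081706 ]]
side px: rack pin [287.8 255.3] drift top [299.2 262.2] driver top [312.1 279.2] firstpin [291.1 204.9] nest hole [257.5 182.6]
fix corner [271.9 236.1]
fix corner [226.6 185. ]
fix corner [328.9 214.8]
fix corner [278.5 168.5]
[True, True, True, True]
[-0.5   0.45  1.34 -0.    1.35 -0.71]
[ 0.26  0.48  1.29 -0.    1.37  0.06]
[-0.5   0.45  1.34 -0.    1.35  2.43]
None
```

View pics/m2.png

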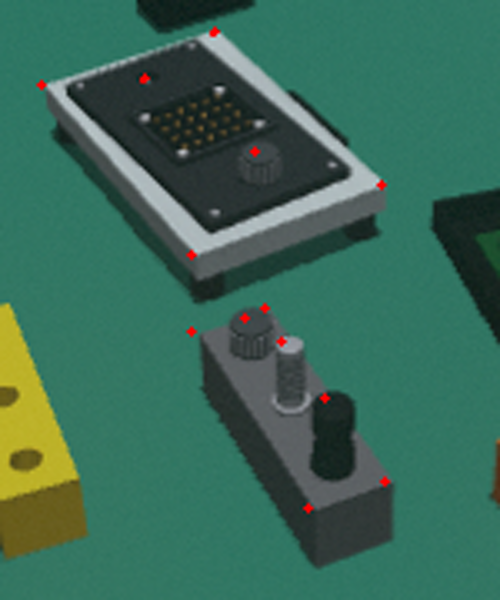

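The reprojected points fall within 1–3 px of the features in the side view. The fixture corners match to about 1 px; the rack points lie about 2–3 px left, so there is some calibration bias. Two independent cues (rack outline and pin/drift heads) agree to 1 mm in the top view, so I trust it and check by force at the grasp.

```bash
cat >> h.py <<'E'
a=np.radians(17.53);ex=np.array([np.cos(a),np.sin(a)]);ey=np.array([-ex[1],ex[0]])
ra=np.radians(11.9);rx=np.array([np.cos(ra),np.sin(ra)]);ry=np.array([-rx[1],rx[0]])
BH=np.array([.52115,.2623]);RK=np.array([.54076,-.1627]);QR=downq(ra);QF=downq(a)
def st(l=""):
    s=readout.sense();print(l,"t%.2f"%s["time_s"],"p",np.round(s["position"]*1000,1),"F",np.round(s["force"],1),"T",np.round(s["torque"],2),"g%.3f gf%.1f"%(s["grip_width"],s["gripper_force"]));return s
E
python3 - <<'E'
from h import *
st()
ctrl.move_ptp([*RK,.20],QR);st("over")
print(ctrl.move_l([*RK,.083],vel=.2,max_force=8));st("down")
cv2.imwrite("pics/s1.png",vision.grab_frame("side"))
claw.set_gripper(0.0);st("gripped")
ctrl.move_l([*RK,.10],vel=.1);st("up17")
cv2.imwrite("pics/s2.png",vision.grab_frame("side"))
E
```

```text
t0.10 p [ 246.  -491.7  252.2] F [-0.4 -0.4 -0.3] T [-0.07 -0.02 -0.  ] g1.002 gf0.0
over t1.73 p [ 540.6 -163.7  200.1] F [ 0.1 -0.3  0.3] T [-0.06 -0.05  0.04] g1.001 gf0.0
False
down t2.47 p [ 541.2 -163.3   83.9] F [-0.6  0.2  0.3] T [-0.03 -0.11 -0.03] g1.003 gf0.0
gripped t3.59 p [ 541.  -162.7   83.1] F [ 2.2 -0.1  0.4] T [-0.04 -0.29 -0.04] g0.194 gf30.0
up17 t3.91 p [ 540.6 -162.7  100.1] F [-0.3 -0.8 -2.3] T [-0.09 -0.1   0.02] g0.194 gf30.0
```

```bash
python3 - <<'E'
from h import *
ctrl.move_l([*RK,.19],vel=.2)
T=BH-.0045*ex
ctrl.move_ptp([*T,.165],QF);s=st("over hole")
for n in("side","top"): cv2.imwrite(f"pics/{n}3.png",vision.grab_frame(n))
im=cv2.imread("pics/side3.png");t=cv2.imread("pics/top3.png")
p=s["position"]
for d in(-.075,-.027,): print("pred",d,proj("side",p+[0,0,d])[0])
q=proj("side",p+[0,0,-.075])[0].astype(int);x,y=q
c=cv2.resize(im[y-50:y+25,x-50:x+50],(800,600),interpolation=cv2.INTER_CUBIC);print(x,y)
cv2.imwrite("pics/c3.png",c)
E
```

```text
over hole t6.12 p [517.4 260.  164.9] F [ 1.2 -0.4 -1. ] T [-0.07 -0.11 -0.05] g0.195 gf30.0
pred -0.075 [258.52568112 172.98992211]
pred -0.027 [257.22608982 158.13774528]
258 172
```

View pics/c3.png

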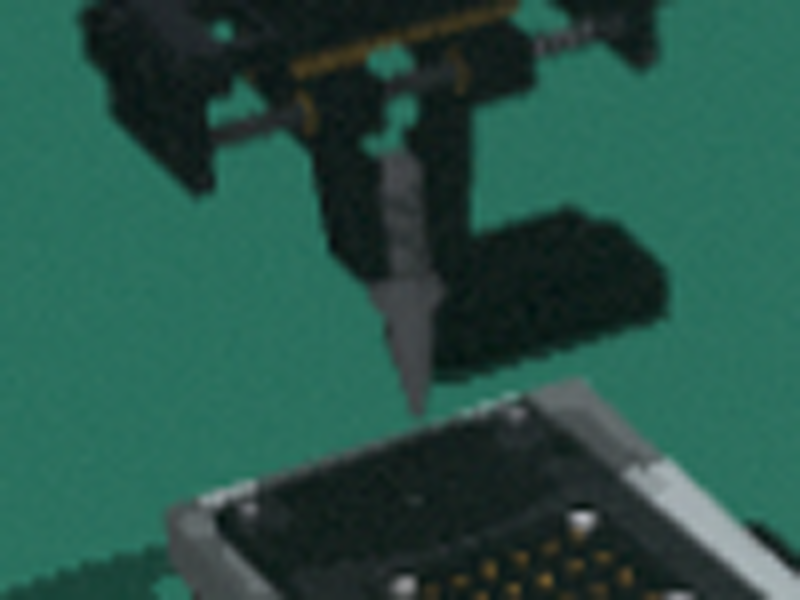

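The crop shows the drift upright in the jaws, tip at side pixel (260.2,173.5) against a predicted (258.5,173.0). This is the same rightward bias of about 2 px that the rack showed, so the top view holds. Next I descend with a force guard.

```bash
python3 - <<'E'
from h import *
T=BH-.0040*ex
ctrl.move_l([*T,.140],vel=.1);st("a")
h=ctrl.move_l([*T,.120],vel=.03,max_force=6);s=st(h)
E
```

```text
a t6.62 p [517.5 260.8 139.9] F [-0.4 -0.6 -1.6] T [ 0.02 -0.11  0.07] g0.195 gf30.0
False t7.44 p [517.4 261.1 120.1] F [-0.6 -0.  -2. ] T [-0.01 -0.06 -0.  ] g0.190 gf30.0
```

```bash
python3 - <<'E'
from h import *
off=np.array([-.0040,0.])
for z,o in((.112,-.0025),(.106,-.0015),(.100,-.0008)):
    off[0]=o
    T=BH+off[0]*ex+off[1]*ey
    h=ctrl.move_l([*T,z],vel=.03,max_force=15);s=st(h)
    f=s["force"][:2];print("f_ex,f_ey",f@ex,f@ey)
    if h: break
E
```

```text
False t7.87 p [518.3 261.5 111.5] F [-4.   0.1 -0.5] T [ 0.04  0.61 -0.02] g0.195 gf30.0
f_ex,f_ey -3.8163690213597947 1.3373739395652677
False t8.22 p [519.5 261.9 105.7] F [-3.6  1.  -2.4] T [0.21 0.68 0.04] g0.188 gf30.0
f_ex,f_ey -3.1075964530750815 1.979960109665505
False t8.57 p [520.3 262.2  99.8] F [-3.9  2.2 -2.2] T [0.37 0.56 0.04] g0.192 gf30.0
f_ex,f_ey -3.0394263444950975 3.23595640404639
```

```bash
python3 - <<'E'
from h import *
off=np.array([-.0008,.0007])
for z in (.100,.096,.092,.089,.0865):
    T=BH+off[0]*ex+off[1]*ey
    h=ctrl.move_l([*T,z],vel=.03,max_force=15);s=st(h)
    f=s["force"][:2];fe=np.array([f@ex,f@ey]);print("fe",fe.round(1),"off",off*1000)
    if h: break
    off+=np.clip((fe+[4,0])*.00015,-.0006,.0006)*(abs(fe+[4,0])>1.5)
    if z==.100: off[0]=-.0004
E
```

```text
False t8.82 p [520.2 262.6  99.8] F [-3.3  0.9 -3.9] T [0.08 0.39 0.03] g0.192 gf30.0
fe [-2.9  1.8] off [-0.8  0.7]
False t9.10 p [520.7 263.1  96. ] F [-2.2  0.9 -1.5] T [ 0.13  0.31 -0.01] g0.189 gf30.0
fe [-1.8  1.5] off [-0.4         0.97383282]
False t9.38 p [521.1 263.4  91.9] F [-0.6  0.6 -1.8] T [ 0.06 -0.05 -0.  ] g0.195 gf30.0
fe [-0.4  0.7] off [-0.07033907  1.19989917]
False t9.63 p [521.3 263.5  88.6] F [-0.4  0.6 -3.5] T [ 0.02 -0.03 -0.  ] g0.197 gf30.0
fe [-0.2  0.7] off [0.4768944  1.19989917]
False t9.88 p [522.5 263.9  87.9] F [-1.5 -0.2  9.9] T [-0.08  0.38 -0.04] g0.197 gf30.0
fe [-1.5  0.3] off [1.04212809 1.19989917]
```

```bash
python3 - <<'E'
from h import *
T=BH+.0005*ex+.0012*ey
ctrl.move_l([*T,.0877],vel=.02);ctrl.hold(.25);st("home")
ctrl.move_l([*T,.16],vel=.12);st("out")
cv2.imwrite("pics/top4.png",vision.grab_frame("top"))
ctrl.move_l([*T,.19],vel=.2)
ctrl.move_ptp([*RK,.17],QR);st("over rack")
h=ctrl.move_l([*RK,.122],vel=.15,max_force=8);st(h)
h=ctrl.move_l([*RK,.081],vel=.05,max_force=8);st(h)
E
```

```text
home t10.38 p [521.6 263.6  88. ] F [ 1.  -0.8  4.6] T [-0.03 -0.15  0.02] g0.195 gf30.0
out t11.13 p [520.8 263.4 159. ] F [ 0.2 -0.  -1.3] T [-0.01 -0.04  0.  ] g0.192 gf30.0
over rack t13.06 p [ 541.  -161.7  169.9] F [-0.7  0.4 -1.6] T [ 0.01 -0.09 -0.02] g0.189 gf30.0
False t13.53 p [ 541.1 -162.3  122.4] F [-0.4 -0.2 -0.6] T [-0.08 -0.06 -0.01] g0.190 gf30.0
True t14.27 p [ 540.9 -162.6   83. ] F [-1.2  1.4  5.2] T [-0.01  0.05 -0.02] g0.191 gf30.0
```

```bash
python3 - <<'E'
from h import *
claw.set_gripper(1.0);st("open")
ctrl.move_l([*RK,.15],vel=.2)
P=RK+.065*ry+[.0002,.0002]
ctrl.move_l([*P,.15],vel=.2);st("over pin")
h=ctrl.move_l([*P,.0725],vel=.15,max_force=8);st(h)
claw.set_gripper(0.0);st("grip")
ctrl.move_l([*P,.15],vel=.2);st("lifted")
t=vision.grab_frame("top");s=vision.grab_frame("side")
c=lambda im,x,y,w,h:cv2.resize(im[y:y+h,x:x+w],(400,300),interpolation=cv2.INTER_CUBIC)
cv2.imwrite("pics/m5.png",np.vstack([np.hstack([c(t,345,200,120,90),c(t,180,235,60,45)]),np.hstack([c(s,250,220,120,90),c(s,225,165,108,81)])]))
E
```

```text
open t15.38 p [ 540.6 -162.5   82.5] F [ 0.3 -0.2 -0.3] T [ 0.02 -0.07 -0.02] g0.998 gf0.0
over pin t16.35 p [527.6 -99.  149.4] F [ 1.7 -0.5  0.3] T [-0.05 -0.07  0.05] g1.000 gf0.0
False t17.02 p [528.  -99.6  72.9] F [-0.1  0.2  0.7] T [-0.03 -0.14 -0.02] g0.998 gf0.0
grip t17.94 p [527.6 -98.9  72.5] F [ 0.4  0.1 -0.5] T [-0.   -0.16 -0.01] g0.329 gf30.0
lifted t18.48 p [527.  -98.7 149.1] F [-0.2 -0.6 -0.9] T [-0.02 -0.09 -0.  ] g0.331 gf30.0
```

View pics/m5.png

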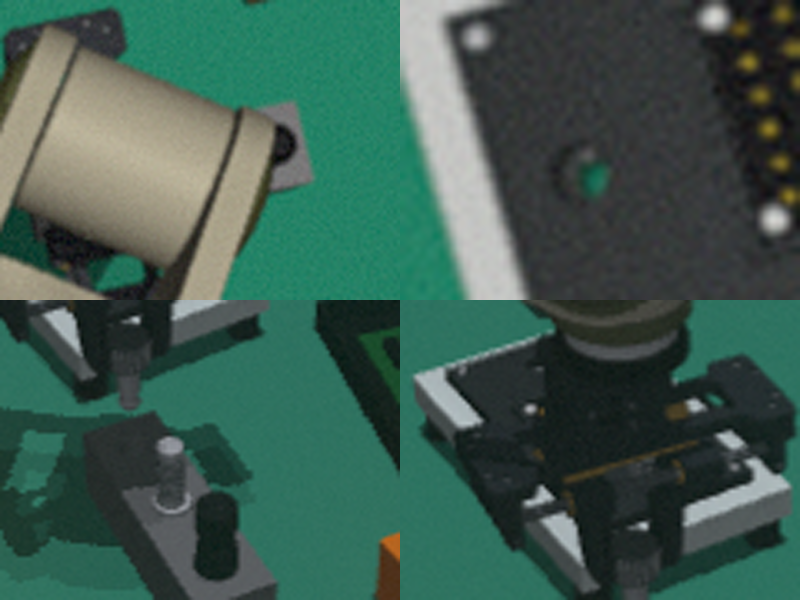

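The montage shows the drift standing with its collar down in the middle socket, the holes in line (hole at top-view ~(209,262), with no bright crescent), and the pin upright in the jaws. Next I insert the pin.

```bash
python3 - <<'E'
from h import *
T=BH+.0004*ex+.0011*ey
ctrl.move_ptp([*T,.165],QF);st("over")
h=ctrl.move_l([*T,.118],vel=.1,max_force=8);st(h)
if not h:
    h=ctrl.move_l([*T,.090],vel=.04,max_force=7);s=st(h)
    f=s["force"][:2];print(f@ex,f@ey)
E
```

```text
over t19.94 p [521.6 262.5 164.8] F [-0.4  0.7 -0.8] T [-0.01 -0.11  0.  ] g0.331 gf30.0
False t20.56 p [521.6 263.2 118.4] F [ 0.3 -0.4 -0.5] T [ 0.01 -0.19 -0.01] g0.330 gf30.0
False t21.41 p [521.2 263.5  90.1] F [-0.   0.4 -0.4] T [-0.03 -0.09  0.05] g0.333 gf30.0
0.1224568806984912 0.4106445127640297
```

Free so far. Now the press, guarded well below 50 N.

```bash
python3 - <<'E'
from h import *
T=BH+.0004*ex+.0011*ey
for z in(.086,.084,.082,.080,.0785,.0772):
    h=ctrl.move_l([*T,z],vel=.015,max_force=20);st(h)
    if h: break
E
```

```text
False t21.82 p [521.6 263.6  86.2] F [2.6 1.3 0.7] T [ 0.18 -0.54 -0.05] g0.332 gf30.0
False t22.11 p [521.  263.5  83.6] F [ 2.3  1.1 -2.9] T [ 0.3  -0.44  0.02] g0.332 gf30.0
False t22.39 p [521.1 263.4  81.4] F [ 3.2  1.7 -6.4] T [ 0.27 -0.72  0.01] g0.336 gf30.0
False t22.68 p [521.2 263.4  79.9] F [ 2.6  1.1 -4.8] T [ 0.13 -0.64  0.  ] g0.329 gf30.0
False t22.93 p [521.2 263.5  78.5] F [ 2.7  1.3 -2.7] T [ 0.08 -0.63  0.04] g0.329 gf30.0
False t23.18 p [521.4 263.5  77.5] F [ 2.7 -0.4  1.7] T [ 0.08 -0.48 -0.01] g0.330 gf30.0
```

```bash
python3 - <<'E'
from h import *
T=BH+.0004*ex+.0011*ey
h=ctrl.move_l([*T,.0755],vel=.01,max_force=10);st(h)
ctrl.hold(.2)
claw.set_gripper(1.0);st("open")
ctrl.move_l([*T,.17],vel=.2)
ctrl.move_ptp([.40,-.05,.30],QR);st()
t=vision.grab_frame("top");s=vision.grab_frame("side")
c=lambda im,x,y,w,h:cv2.resize(im[y:y+h,x:x+w],(400,300),interpolation=cv2.INTER_CUBIC)
cv2.imwrite("pics/m6.png",np.vstack([np.hstack([cv2.resize(t,(400,300)),c(t,180,200,120,90)]),np.hstack([c(s,250,220,120,90),c(s,225,155,108,81)])]))
E
```

```text
True t23.38 p [521.6 263.5  77.5] F [-1.3  0.6  5. ] T [-0.07  0.01 -0.08] g0.330 gf30.0
open t24.55 p [521.9 263.6  77. ] F [ 0.5  1.1 -0.4] T [-0.01 -0.14  0.01] g1.003 gf0.0
 t26.52 p [400.3 -49.6 299.5] F [1.  0.8 0.4] T [-0.01 -0.08 -0.03] g1.006 gf0.0
```

View pics/m6.png

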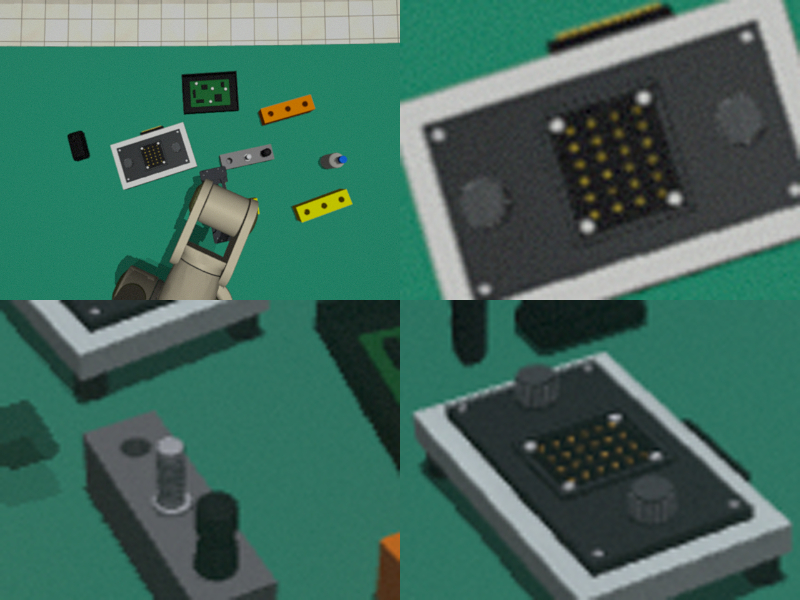

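The two pin heads look alike and flat on the plate (side view about (262,176) and (293,207)). The drift stands collar-down in the rack and everything else is untouched. I'm handing it in.

```bash
python3 -c "
from plant import ctrl
print(ctrl.close_job())"
```

```text
the job is handed in; nothing more can be done
None
```

The job is handed in, though no verdict came back: the drift lined up the holes and is back in its rack socket, the detent pin looks seated with its head flat on the plate, and the other objects looked undisturbed in the last pictures; about 27 s used.

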